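# Slide a heavy battery box home into the welding fixture

### The arm

A 7-joint arm with a two-finger parallel gripper is mounted at the origin on the work surface. World frame = base frame: x ahead of the robot, y to its left, z up, the work surface at z = 0. Lengths are in mm, angles in degrees, forces in N, time in s.
With the tool pointing down it reaches from about 425 to 875 mm from the base axis. Payload 8.4 kg.
Tool frame: the origin (TCP) lies midway between the tips of the shut fingers; the grasp point (between the pads) lies 19 mm behind it; z points along the fingers, y is the direction in which the jaws open and shut (so a half turn about z gives the same grasp; the last joint's range is limited). The gripper opens to 85 mm and grips with 20 to 120 N. Pads are 22 mm wide; open, the fingers measure 114 mm over their backs; the gripper's body (76 mm by 85 mm) begins 54 mm behind the grasp point. The pads swing forward as they close: fully open they stand 13 mm farther back than shut.
Start: joints at [67.426, 19.091, 2.286, 83.961, -0.768, 76.965, -3.352], TCP at [188.834, -621.937, 231.308] pointing down, gripper open.
Joint ranges: [-147.57, 147.57], [-21.85, 119.76], [-74.77, 79.35], [14.55, 137.4], [-85.83, 265.84], [4.83, 119.75], [-152.11, 152.11]. Speed limits (degrees/s): [127.2, 127.2, 159.86, 159.86, 180, 180, 180].

### API

Orientations are given as a 3x3 rotation matrix whose columns are the frame's x, y, z axes.
In Python, from cell import * gives the robot as it stands.
- The arm moves only by the tool arm_command, never from a script. Its argument "moves" is text: rows parted by semicolons, each of 7 numbers parted by spaces: the gripper's target within -1 to 1 (fully open at 1, half-way at 0, shut at -1), then the shift along the tool's x, y, z in cm, then the turn, a rotation vector about the tool's x, y, z in degrees. A call has 1 to 20 rows; each row shifts and turns the commanded pose from where the row before left it, along the tool's axes as they then stand; what a row does not reach is not made up. A row lasts 1/8 s, in which the tool goes at most 62.5 mm and 10.7 degrees, less where a joint would pass 70% of its speed; a pose out of reach is approached as far as the arm can. A call with a gripper value outside its range is refused whole. The fingers move at their own pace and stop on an object; the grip force is fixed at half the most. Time passes only in rows, so rows that do not move let the fingers close. It gives the time, the measured TCP pose, the force and the opening at its end, in the units of the state.
- read_state(): the state, without advancing time (a new reading comes with each control period).
- grab_frame(name): name is "scene" or "side" or "wrist"; returns a dict with "image" (420x560x3 uint8, red, green, blue), "mtx" (3x3 intrinsics, pixels), "cam_to_world" (4x4, takes a point from camera to world coordinates); the wrist camera has in their place "T_tool_cam" (4x4, takes a point from camera to tool coordinates, whose origin is the TCP and whose axes are the flange's). Camera axes: x right, y up, looking along -z (the intrinsics and any distortion apply to the point x, -y, -z); pixel columns grow to the right and rows downward; lengths in mm; the calibration is good to about 2 mm. The wrist camera is an equidistant fisheye: a pixel r from the principal point sees the ray r / f radians off the axis. A picture is of the moment at which its call begins: read the wrist's pose just before it. There is no depth.
- finish_job(): hands the job in, once; it reports no verdict.
Trained networks look in the newest picture that a camera, given by its name, has taken for a name from the list of things; names that differ only in an ending like _2 or _b are one class to them, and where a whole thing is asked for, a point or a joint stands for the part that bears it (a point fixed in the world has none). Each returns a list of dicts, best first, with "conf" (0 to 1); they miss things now and then, are a little off and sometimes report something else, mostly with a low value. They report only what shows in the picture. A call takes as long as a camera call.
- masks_of(label, camera): "mask" (420x560 bool, what is visible of it) and "bbox" ([left, top, width, height] in pixels, round what is visible of it).
The state is a dict: "clock": time; "qpos": joint angles; "qvel": joint speeds; "joint_efforts": joint torques, N m; "eef_pos": TCP position; "tcp_rot": TCP orientation; "contact_force": force on the tool from outside, world axes, zero at the start; "torque": the same for the moment, N m; "grip_width": finger opening in mm.
Only numpy, scipy, OpenCV 4.12 (cv2) and the standard library are available. Lean on these libraries where they do the work, as an engineer would, in place of code of your own. Each camera call takes 0.05 s, during which the arm holds its last target.

### The job

Push the aluminium battery box across the steel table until it sits flush in the corner of the welding fixture: its broad side against the long back stop bar and its narrow end against the one upright side stop block. It is heavy and narrow at its base, so push it low down with the fingertips, gently, so that it slides and does not tip; do not lift it. Leave the hammer, the can and the magnet square where they are.

Things in the scene. Friction and masses are not known exactly. Their poses are not given: they have to be found in the camera images.
- crate: Battery box: closed box of plain aluminium sheet, black rubber feet 12 mm high; 95 mm deep (its x), 180 long (y), 160 tall (z), about 1.6 kg, loose on the table; origin: centre of its underside. It slides at 9 to 18 N; pushed on a broad side below 45 mm it slides, near the top it tips. It starts between robot and bar, between the two seats, broad side within 10 degrees of parallel to the bar.
- fixture: Back stop: steel bar fixed to the table, 460 mm long (its y), 30 thick, 45 high. Origin: on the table at the middle of its flat front face (towards the robot); x points away from the robot into the bar, z up. With the box's broad side against this face, the box's centre lies 47 to 48 mm before it.
- side_stop: Side stop: upright steel block fixed in front of the bar near its left or right end, square to it: 80 mm along x, 30 thick along y, 60 high. Origin: centre of its underside, 55 mm before the bar's face, 190 mm from the bar's middle; axes as the fixture's. With the box's narrow end on its inner face (towards the bar's middle), the box's centre is 105 mm from the block's centre along the bar.
- bare_seat: The empty seat of a side stop at the other end of the bar: a flat steel plate fixed to the table, 80 x 30 mm, only 8 mm high, with no block on it. Origin: centre of its underside. Not to be used.
- hammer: Bystander: a hammer lying on the table, to be left alone. Origin in its handle's middle region.
- can: Bystander: an upright grey can, 66 mm across, 90 mm tall. Origin: centre of its underside.
- magnet: Bystander: a flat L-shaped grey magnet square, legs about 90 mm, 22 mm high. Origin: middle of one leg's underside.

How it is judged (in metres and radians):
At the end, for the whole second after the job is handed in: The box stands upright and still on the table, square to the back bar within 0.05 rad (3 degrees), its broad side within 7 mm of the bar and its narrow end within 7 mm of the upright side stop (x of crate in the frame of fixture between -0.0545 and -0.0425 m and y of crate in the frame of fixture between -0.11 and 0.11 m and y of crate in the frame of side_stop between -0.112 and 0.112 m and angle between the x axis of crate and the x axis of fixture, either way round below 0.05 rad and angle between crate's own z axis and vertical below 0.03 rad and height (world z) of crate below 0.004 m and linear speed of crate below 0.01 m/s); the robot touches nothing.
It fails at once if the box tips by more than 0.12 rad (7 degrees) (angle between crate's own z axis and vertical above 0.12 rad).
It fails at once if the box is lifted by more than 10 mm (height (world z) of crate above 0.01 m).
It fails at once if the box is knocked along faster than 0.4 m/s (linear speed of crate above 0.4 m/s).
It fails at once if the hammer, can or magnet square is moved by more than 20 mm (distance of any of hammer, can, magnet from where it was at the start of the episode above 0.02 m).
It also fails if it takes over 70 s, if anything falls off the work surface, if the arm or the gripper's body presses on something with over 40 N, if the wrist force passes 120 N, or if a joint passes its speed limit or range.

## Working session

There is one attempt and no reset: what is moved stays moved. The work goes in short steps, Python scripts to look and compute and a tool call to move; the robot and the scene stay as the last step left them, time stands still between calls to the robot, and variables do not carry over. Pictures are saved under pics/ and viewed, and the job is handed in when it is done.

Besides the shell and the picture viewer there is one more tool, called after "Emit:" by a JSON object that holds its "method" and its "body". arm_command: Moves the arm, as the interface text tells. Its arguments: {"type":"object","properties":{"moves":{"type":"string"}},"required":["moves"]}

```bash
mkdir -p pics; ls
python3 - <<'E'
from cell import *
import cv2,numpy as np
s=read_state();print({k:np.round(v,3).tolist() for k,v in s.items()})
for n in ["scene","side","wrist"]:
    f=grab_frame(n);cv2.imwrite(f"pics/a_{n}.png",f["image"][:,:,::-1])
    print(n,{k:np.round(v,3).tolist() for k,v in f.items() if k!="image"})
    for l in ["crate","fixture","side_stop","bare_seat","hammer","can","magnet"]:
        print(l,[(round(float(m["conf"]),2),list(m["bbox"])) for m in masks_of(l,n)])
E
```

```text
pics
{'clock': 0.0, 'qpos': [67.426, 19.132, 2.284, 84.011, -0.765, 76.965, -3.352], 'qvel': [-0.071, 0.059, -0.086, -0.06, 0.004, -0.045, -0.044], 'joint_efforts': [-0.001, -65.857, 1.365, -40.557, 0.017, 0.013, 0.0], 'eef_pos': [188.679, -621.541, 230.413], 'tcp_rot': [[0.957, 0.291, -0.001], [0.291, -0.957, 0.002], [-0.0, -0.002, -1.0]], 'contact_force': [0.376, 0.318, -0.11], 'torque': [0.04, -0.04, -0.012], 'grip_width': 85.475}
scene {'mtx': [[510.402, 0.0, 269.344], [0.0, 510.402, 212.362], [0.0, 0.0, 1.0]], 'cam_to_world': [[-0.681, -0.438, 0.587, 1377.893], [0.732, -0.428, 0.53, 734.467], [0.019, 0.791, 0.612, 851.716], [0.0, 0.0, 0.0, 1.0]]}
crate []
fixture [(0.71, [154.9, 188.2, 144.2, 108.3])]
side_stop [(0.72, [181.7, 177.3, 29.7, 25.6])]
bare_seat [(0.8, [290.6, 253.3, 25.6, 20.0])]
hammer [(0.94, [166.7, 134.4, 80.2, 16.9])]
can [(0.98, [370.1, 210.4, 30.4, 44.4])]
magnet [(0.64, [411.2, 251.0, 51.7, 36.4])]
side {'mtx': [[451.685, 0.0, 270.13], [0.0, 451.685, 215.172], [0.0, 0.0, 1.0]], 'cam_to_world': [[-0.998, 0.041, -0.05, 505.235], [-0.065, -0.639, 0.766, 906.976], [-0.001, 0.768, 0.64, 782.597], [0.0, 0.0, 0.0, 1.0]]}
crate [(0.87, [256.6, 147.0, 39.5, 87.5]), (0.22, [204.7, 269.1, 33.5, 12.5])]
fixture [(0.93, [164.6, 160.3, 60.2, 125.7])]
side_stop [(0.83, [228.9, 159.5, 26.4, 26.2])]
bare_seat [(0.93, [208.4, 268.5, 30.7, 11.6])]
hammer [(0.75, [281.7, 130.5, 70.3, 41.7])]
can [(0.85, [296.0, 277.8, 35.0, 49.9])]
magnet [(0.61, [286.9, 350.9, 50.5, 61.8])]
wrist {'mtx': [[325.192, 0.0, 281.637], [0.0, 325.192, 205.786], [0.0, 0.0, 1.0]], 'T_tool_cam': [[-0.001, 0.948, 0.319, 82.497], [1.0, 0.001, -0.0, -0.981], [-0.0, 0.319, -0.948, -142.777], [0.0, 0.0, 0.0, 1.0]]}
crate []
fixture []
side_stop []
bare_seat []
hammer []
can []
magnet []
```

View pics/a_scene.png

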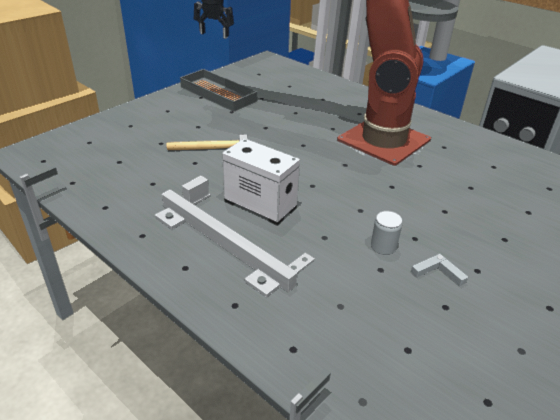

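View pics/a_side.png

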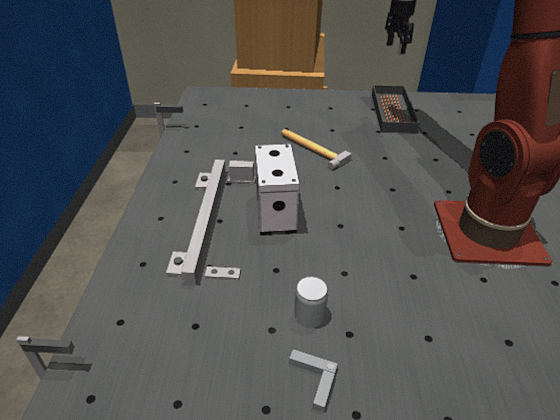

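View pics/a_wrist.png

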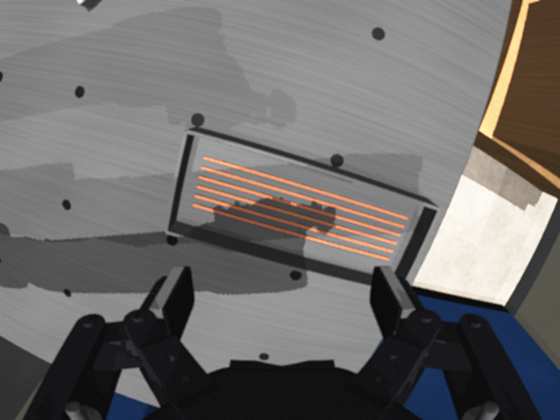

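The block stands at the far (−y) end, at about (241,171) in the side view. The bare seat is near at (222,272), and the box is at (277,190). Next I zoom in to pick corners.

Run:
```python
import cv2
a=cv2.imread("pics/a_scene.png")[125:305,145:325]
cv2.imwrite("pics/b_scene.png",cv2.resize(a,None,fx=3.3,fy=3.3,interpolation=cv2.INTER_CUBIC))
a=cv2.imread("pics/a_side.png")[120:300,160:360]
cv2.imwrite("pics/b_side.png",cv2.resize(a,None,fx=3.3,fy=3.3,interpolation=cv2.INTER_CUBIC))
```

```text
(no output)
```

View pics/b_scene.png

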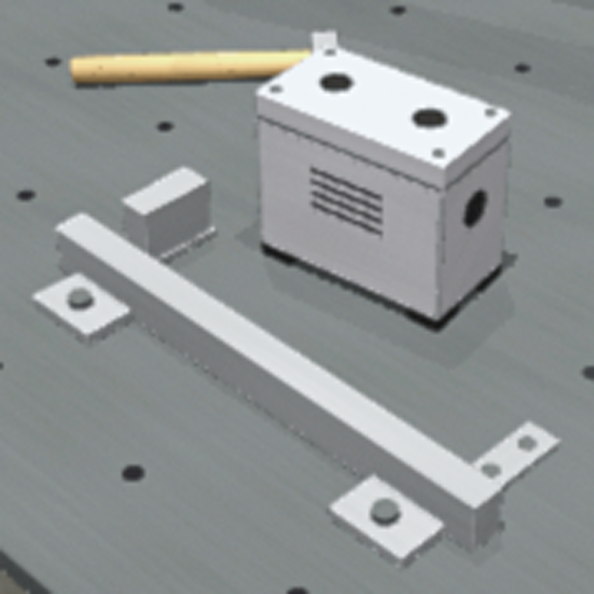

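View pics/b_side.png

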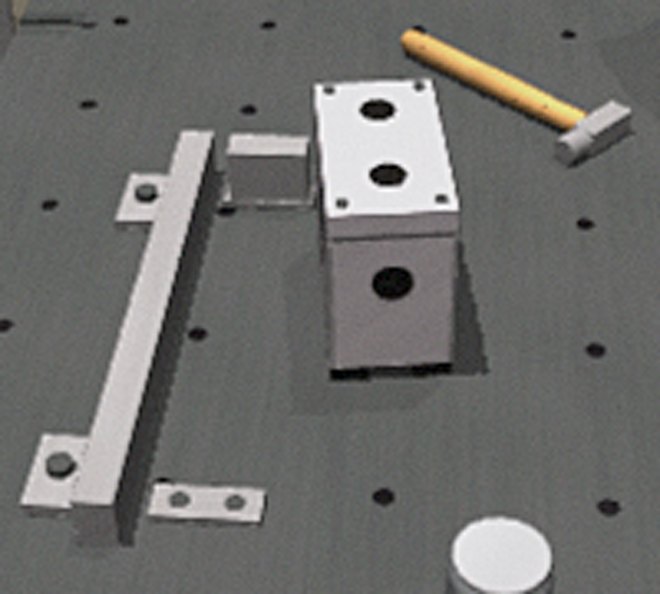

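```bash
cat > h.py <<'E'
import numpy as np
from scipy.optimize import least_squares
from cell import *
def proj(f,P):
    T=np.linalg.inv(f["cam_to_world"]);p=np.c_[P,np.ones(len(P))]@T.T
    K=f["mtx"];return np.c_[K[0,0]*p[:,0]/-p[:,2]+K[0,2],K[1,1]*-p[:,1]/-p[:,2]+K[1,2]]
def place(q,P):
    c,s=np.cos(q[2]),np.sin(q[2]);P=np.array(P,float)
    return np.c_[q[0]+c*P[:,0]-s*P[:,1],q[1]+s*P[:,0]+c*P[:,1],P[:,2]]
def fit(obs,q0):
    # obs: list of (frame, localpts, pixels)
    def r(q): return np.concatenate([(proj(f,place(q,P))-np.array(u)).ravel() for f,P,u in obs])
    o=least_squares(r,q0,loss="soft_l1",x_scale=[10,10,.05]);return o.x,r(o.x).reshape(-1,2)
E
cat > fit1.py <<'E'
from h import *
fs=grab_frame("scene");fd=grab_frame("side")
S=lambda L:np.array(L)/3.3+[145-.3,125-.3]; D=lambda L:np.array(L)/3.3+[160-.3,120-.3]
# crate: x +-47.5, y +-90
a,b=47.5,90
cs=([[a,-b,160],[-a,-b,160],[-a,b,160],[a,b,160],[a,b,0],[a,-b,0],],[[258,92],[328,45],[512,113],[444,172],[438,326],[262,250]])
cd=([[a,-b,160],[-a,-b,160],[-a,b,160],[a,b,160],[a,b,0],[-a,b,0]],[[315,84],[433,79],[459,212],[326,220],[331,378],[452,373]])
ss=([[40,-15,60],[40,15,60],[-40,15,60],[-40,-15,60]],[[124,203],[147,216],[209,180],[186,168]])
sd=([[40,-15,60],[40,15,60],[-40,15,60],[-40,-15,60]],[[229,135],[229,154],[309,154],[309,135]])
bs=([[30,-230,45],[0,-230,45],[0,230,45],[30,230,45]],[[57,230],[83,213],[498,490],[470,507]])
bd=([[30,-230,45],[0,-230,45],[0,230,45],[30,230,45]],[[182,131],[213,131],[112,503],[73,500]])
for n,x,y,q0 in (("crate",cs,cd,[550,-50,0]),("side",ss,sd,[600,-200,0]),("bar",bs,bd,[700,0,0])):
    for nm,o in (("both",[(fs,x[0],S(x[1])),(fd,y[0],D(y[1]))]),("scene",[(fs,x[0],S(x[1]))]),("side",[(fd,y[0],D(y[1]))])):
        q,r=fit(o,q0);print(n,nm,np.round(q[:2],1),np.degrees(q[2]).round(2),"res",np.abs(r).max().round(2))
        if nm=="both":print(r.round(1).tolist())
E
python3 fit1.py
```

```text
crate both [553.1 -44.1] 7.75 res 2.44
[[-0.5, -0.3], [0.4, -0.5], [0.4, -0.1], [0.2, -1.5], [0.1, 2.4], [0.4, 1.2], [-0.0, -0.6], [-0.1, -0.4], [0.1, -1.2], [0.1, -1.9], [-0.3, 0.7], [-0.3, 0.5]]
crate scene [553.1 -44.8] 7.73 res 2.32
crate side [552.9 -42.2] 7.8 res 1.42
side both [ 661.6 -186.6] 5.21 res 2.35
[[-1.2, 0.9], [-0.2, 1.0], [1.6, -1.1], [0.6, -1.2], [-1.9, 0.1], [-2.4, 0.0], [1.3, -0.4], [1.3, -0.4]]
side scene [ 661.7 -187.2] 6.33 res 1.33
side side [ 660.5 -186. ] 3.17 res 2.15
bar both [7.183e+02 2.000e-01] -0.47 res 1.93
[[-0.8, -0.9], [0.3, -0.3], [1.9, -1.0], [1.5, 0.7], [-0.3, -0.9], [0.2, -0.5], [-0.3, -0.5], [-1.8, -0.3]]
bar scene [ 7.203e+02 -5.000e-01] -0.98 res 1.39
bar side [716.8   1.7] -0.19 res 0.81
```

```bash
cat > fit2.py <<'E'
from h import *
exec(open("fit1.py").read().split("for n,x,y")[0].split("\n",1)[1])
# joint fixture fit: bar + block (block centre -55,-190; use block's y-edges) 
off=np.array([-55,-190,0])
seat_s=[[-55+40,190+15,8],[-55-40,190+15,8],[-55-40,190-15,8]]; 
seat_d=[[-55+40,190+15,8],[-55-40,190+15,8],[-55-40,190-15,8],[-55+40,190-15,8]]
o=[(fs,bs[0],S(bs[1])),(fd,bd[0],D(bd[1])),(fs,np.array(ss[0])+off,S(ss[1])),(fd,np.array(sd[0])+off,D(sd[1])),
 (fs,[seat_s[1],seat_s[2]],S([[560,440],[533,422]])),(fd,seat_d,D([[149,517],[264,520],[265,489],[151,484]]))]
q,r=fit(o,[700,0,0]);print("fixture",q[:2].round(1),np.degrees(q[2]).round(2));print(r.round(1).tolist())
print("target crate",place(q,[[-47.5,-85,0]]).round(1))
def ground(f,u,z):
    K=f["mtx"];d=np.array([(u[0]-K[0,2])/K[0,0],-(u[1]-K[1,2])/K[1,1],-1]);C=f["cam_to_world"];v=C[:3,:3]@d
    return (C[:3,3]+v*(z-C[2,3])/v[2]).round(0)
for n,z,pts in (("hammer",20,[[405,38],[585,125],[625,115],[570,155]]),):
    print(n,[ground(fd,D([p])[0],z)[:2] for p in pts])
print("hammer scene",[ground(fs,S([p])[0],20)[:2] for p in [[72,72],[310,62]]], [ground(fs,S([p])[0],30)[:2] for p in [[325,35]]])
print("can side top",ground(fd,(312,290),90),"scene",ground(fs,(388,221),90))
print("magnet scene",[ground(fs,p,22) for p in [(413,269),(440,257),(465,280)]])
E
python3 fit2.py; python3 -c "
import cell;print([n for n in dir(cell) if n[0]!='_'])"
```

```text
fixture [717.7   1.6] -0.29
[[-0.5, -0.7], [0.6, -0.1], [2.8, -1.0], [2.4, 0.7], [-0.4, -0.6], [0.1, -0.2], [0.2, -0.0], [-1.4, 0.2], [-2.2, -0.1], [-2.0, 0.5], [1.7, -0.5], [1.5, -1.1], [-1.2, -0.9], [-2.7, -1.0], [0.7, 0.0], [1.7, 0.1], [0.9, 0.3], [-0.4, -0.1], [-0.7, -0.9], [-1.1, -0.0], [0.1, -0.1], [1.0, -0.3]]
target crate [[669.8 -83.2   0. ]]
hammer [array([ 552., -452.]), array([ 375., -298.]), array([ 336., -318.]), array([ 391., -246.])]
hammer scene [array([ 558., -453.]), array([ 383., -304.])] [array([ 348., -319.])]
can side top [461. 306.  90.] scene [472. 301.  90.]
magnet scene [array([505., 404.,  22.]), array([423., 429.,  22.]), array([454., 509.,  22.])]
['MotionError', 'finish_job', 'grab_frame', 'masks_of', 'read_state']
```

Emit:
{"method": "arm_command", "body": {"moves": "1 0 0 -2 0 0 8.5; 1 0 0 -3 0 0 8.5; 1 3.6 -3.1 0 0 0 0; 1 3.6 -3.1 0 0 0 0; 1 3.6 -3.1 0 0 0 0; 1 3.6 -3.1 0 0 0 0; 1 3.6 -3.1 0 0 0 0; 1 3.6 -3.1 0 0 0 0; 1 3.6 -3.1 0 0 0 0; 1 0 -4.4 0 0 0 0; 1 0 -4.4 0 0 0 0; 1 0 -4.4 0 0 0 0; 1 0 -4.4 0 0 0 0; 1 0 -4.4 0 0 0 0; 1 0 -4.4 0 0 0 0; 1 0 -4.4 0 0 0 0; 1 0 -4.4 0 0 0 0; 1 0 0 0 0 0 0; 1 0 0 0 0 0 0"}}

```text
clock: 3.78
eef_pos: [441.9, -54.0, 281.5]
tcp_rot: [[1.0, -0.002, 0.0], [-0.002, -1.0, -0.0], [0.0, 0.0, -1.0]]
contact_force: [-0.5, -0.4, -0.6]
grip_width: 85.5
```

Now I tilt it 40°, with the tip forward.

Emit:
{"method": "arm_command", "body": {"moves": "1 0 0 0 0 10 0; 1 0 0 0 0 10 0; 1 0 0 0 0 10 0; 1 0 0 0 0 10 0; 1 0 0 0 0 0 0; 1 0 0 0 0 0 0"}}

```text
clock: 4.53
eef_pos: [465.2, -50.7, 249.9]
tcp_rot: [[0.896, 0.005, 0.444], [-0.006, -1.0, 0.024], [0.444, -0.025, -0.896]]
contact_force: [-0.6, -0.4, -0.0]
grip_width: 85.6
```

Run:
```python
from cell import *
import cv2,numpy as np
s=read_state();print({k:np.round(v,3).tolist() for k,v in s.items()})
for n in ["side","wrist"]:
    f=grab_frame(n);cv2.imwrite(f"pics/c_{n}.png",f["image"][:,:,::-1])
```

```text
{'clock': 4.525, 'qpos': [27.954, -21.636, -18.96, 125.346, -15.843, 50.086, -73.868], 'qvel': [0.178, -0.007, 0.155, -0.785, -0.304, -0.2, 0.318], 'joint_efforts': [-0.634, -13.089, 3.327, -41.658, -0.792, -2.524, 0.075], 'eef_pos': [465.179, -50.701, 249.936], 'tcp_rot': [[0.896, 0.005, 0.444], [-0.006, -1.0, 0.024], [0.444, -0.025, -0.896]], 'contact_force': [-0.627, -0.437, -0.034], 'torque': [-0.032, 0.415, 0.046], 'grip_width': 85.557}
```

View pics/c_side.png

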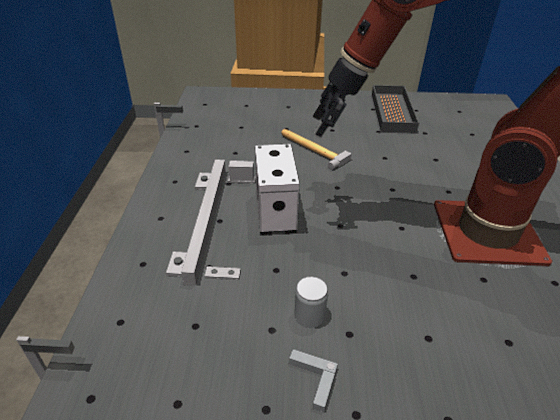

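View pics/c_wrist.png

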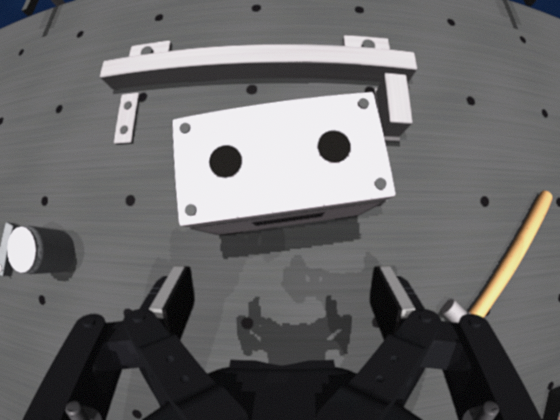

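Emit:
{"method": "arm_command", "body": {"moves": "1 -1.1 0 2.2 0 0 0; 1 -1.1 0 2.2 0 0 0; 1 -1.1 0 2.2 0 0 0; 1 -1.1 0 2.2 0 0 0; 1 -1.1 0 2.2 0 0 0; 1 -1.1 0 2.2 0 0 0; 1 0 0 0 0 0 0; 1 0 0 0 0 7 0; 1 0 0 0 0 7 0; 1 0 0 0 0 0 0"}}

```text
clock: 5.88
eef_pos: [469.6, -44.1, 122.7]
tcp_rot: [[0.868, 0.009, 0.496], [-0.015, -0.999, 0.044], [0.496, -0.045, -0.867]]
contact_force: [0.3, -0.7, -0.9]
grip_width: 85.2
```

```bash
python3 -c "
from cell import *
import numpy as np
s=read_state();print(np.round(s['qpos'],1),np.round(s['contact_force'],1))"
```

```text
[ 50.3 -16.2 -40.7 137.1 -35.5  30.1 -55.1] [ 0.3 -0.7 -0.9]
```

Emit:
{"method": "arm_command", "body": {"moves": "1 -0.9 0 2 0 0 0; 1 -0.9 0 2 0 0 0; 1 -0.9 0 2 0 0 0; 1 -0.9 0 2 -1.3 0 0; 1 -0.9 0 1.6 -1.3 0 0; 1 0 0 0 0 0 0; 1 0 0 0 0 0 0"}}

```text
clock: 6.75
eef_pos: [484.8, -41.2, 55.6]
tcp_rot: [[0.882, -0.002, 0.472], [-0.008, -1.0, 0.009], [0.472, -0.012, -0.882]]
contact_force: [0.8, -0.1, -0.3]
grip_width: 85.3
```

Run:
```python
from cell import *
import cv2,numpy as np
s=read_state();print(np.round(s['qpos'],1),np.round(s['contact_force'],1))
for n in ["side","wrist"]:
    f=grab_frame(n);cv2.imwrite(f"pics/d_{n}.png",f["image"][:,:,::-1])
```

```text
[ 79.8  -6.2 -74.6 137.3 -27.7  18.  -62. ] [ 0.8 -0.1 -0.3]
```

View pics/d_side.png

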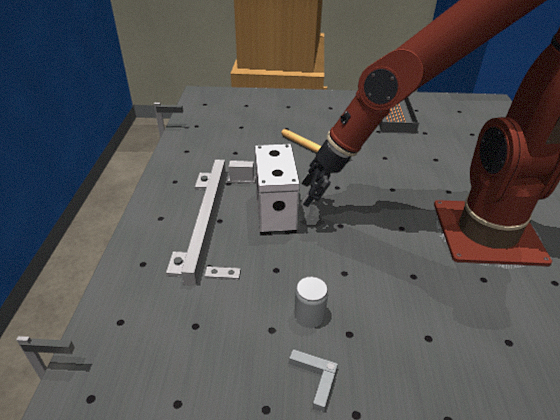

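View pics/d_wrist.png

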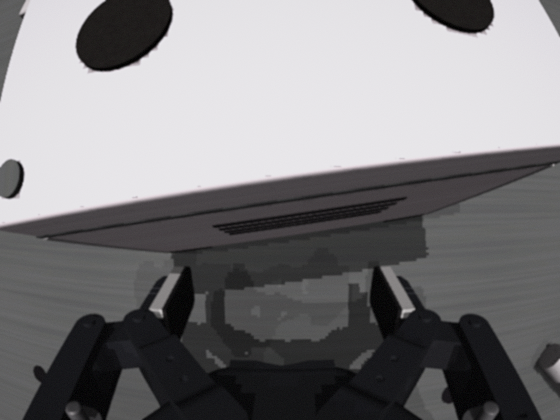

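```bash
cat > kin.py <<'E'
import numpy as np, itertools
from scipy.spatial.transform import Rotation as Ro
from scipy.optimize import least_squares
D=[([67.426,19.132,2.284,84.011,-0.765,76.965,-3.352],[188.679,-621.541,230.413],[[0.957,0.291,-0.001],[0.291,-0.957,0.002],[0,-0.002,-1]]),
([27.954,-21.636,-18.96,125.346,-15.843,50.086,-73.868],[465.179,-50.701,249.936],[[0.896,0.005,0.444],[-0.006,-1.0,0.024],[0.444,-0.025,-0.896]]),
([50.3,-16.2,-40.7,137.1,-35.5,30.1,-55.1],[469.6,-44.1,122.7],[[0.868,0.009,0.496],[-0.015,-0.999,0.044],[0.496,-0.045,-0.867]]),
([79.8,-6.2,-74.6,137.3,-27.7,18.,-62.],[484.8,-41.2,55.6],[[0.882,-0.002,0.472],[-0.008,-1,0.009],[0.472,-0.012,-0.882]])]
E
cat > k1.py <<'E'
from kin import *
res=[]
for s in itertools.product([1,-1],repeat=7):
    def ori(q,o):
        q=np.array(s)*q
        R=Ro.identity()
        for i in range(7):
            ang=q[i]+(o[0] if i==0 else o[1] if i==6 else 0)
            R=R*Ro.from_euler("zyzyzyz"[i],ang,degrees=True)
        return R
    f=lambda o:np.concatenate([(ori(q,o).inv()*Ro.from_matrix(M)).as_rotvec() for q,p,M in D])
    for o0 in itertools.product([0,90,180,-90],repeat=2):
        r=least_squares(f,o0);res.append((r.cost,s,np.round(r.x%360,1)))
res.sort(key=lambda t:t[0]);
for r in res[:8]:print(r)
E
python3 k1.py
```

```text
(np.float64(1.913540542577839e-06), (-1, 1, -1, 1, -1, 1, -1), array([ 0., 90.]))
(np.float64(1.913540542577915e-06), (-1, 1, -1, 1, -1, 1, -1), array([ 0., 90.]))
(np.float64(1.9135405425779533e-06), (-1, -1, -1, -1, -1, -1, -1), array([180., 270.]))
(np.float64(1.913540542578076e-06), (-1, -1, -1, -1, -1, -1, -1), array([180., 270.]))
(np.float64(1.9135405425780893e-06), (-1, 1, -1, 1, -1, 1, -1), array([ 0., 90.]))
(np.float64(1.913540542578279e-06), (-1, -1, -1, -1, -1, -1, -1), array([180., 270.]))
(np.float64(1.9135405425782803e-06), (-1, 1, -1, 1, -1, 1, -1), array([ 0., 90.]))
(np.float64(1.913540542578283e-06), (-1, 1, -1, 1, -1, 1, -1), array([ 0., 90.]))
```

```bash
cat >> kin.py <<'E'
def frames(q):
    q=np.array([-1,1,-1,1,-1,1,-1])*np.array(q)+np.array([0,0,0,0,0,0,90]);R=Ro.identity();out=[]
    for i in range(7):
        R=R*Ro.from_euler("zyzyzyz"[i],q[i],degrees=True);out.append(R.as_matrix())
    return out
E
cat > k2.py <<'E'
from kin import *
import sys
cand={"d1":(None,2),"a1x":(0,0),"a1y":(0,1),"d3":(2,2),"a3x":(2,0),"a3y":(2,1),"a4x":(3,0),"d5":(4,2),"a5x":(4,0),"a5y":(4,1),"a6x":(5,0),"d7":(6,2)}
def solve(names):
    A=[];b=[]
    for q,p,M in D:
        F=frames(q)
        A.append(np.array([ (np.eye(3) if cand[n][0] is None else F[cand[n][0]])[:,cand[n][1]] for n in names]).T);b+=list(p)
    A=np.vstack(A);b=np.array(b);x,_,rk,sv=np.linalg.lstsq(A,b,rcond=None)
    return x,np.abs(A@x-b).max(),rk,sv
base=["d1","d3","d5","d7"]
for extra in ([],["a1x"],["a3x"],["a3y"],["a1y"],["a5x"],["a6x"],["a1x","a3x"],["a3x","a4x"],["a1x","a6x"],["a3x","a6x"],["a1y","a3y"],["a1y","a5y"],["a1x","a3x","a4x"],["a1x","a3x","a6x"],["a1x","a1y","a3y","a5y"]):
    x,e,rk,sv=solve(base+extra);print(extra,x.round(1),"err",round(e,1))
E
python3 k2.py
```

```text
[] [243.6 401.6 524.3 256.7] err 38.3
['a1x'] [231.  429.8 494.8 286.6  24.5] err 41.3
['a3x'] [198.6 372.3 490.2 196.5  51.1] err 39.8
['a3y'] [224.2 476.7 504.4 327.9 -35.7] err 10.6
['a1y'] [283.  472.3 506.1 382.9 -45.2] err 16.6
['a5x'] [197.4 421.2 508.8 263.8 -32.3] err 38.1
['a6x'] [206.3 406.9 489.7 250.8 -38.8] err 40.8
['a1x', 'a3x'] [203.  394.7 482.8 227.5  13.2  38.5] err 41.1
['a3x', 'a4x'] [162.1 359.5 481.7 168.6  57.5 -22.2] err 39.5
['a1x', 'a6x'] [201.4 396.1 492.9 236.1 -10.7 -49.7] err 40.2
['a3x', 'a6x'] [202.7 400.4 487.8 239.8  10.  -33.4] err 40.7
['a1y', 'a3y'] [250.9 483.  503.  362.9 -22.2 -22.2] err 0.2
['a1y', 'a5y'] [269.6 489.5 499.8 384.4 -21.7 -25.6] err 4.2
['a1x', 'a3x', 'a4x'] [151.6 381.4 469.  194.4  16.1  44.8 -31.9] err 40.9
['a1x', 'a3x', 'a6x'] [201.1 395.6 492.5 235.1 -10.2   1.5 -48.4] err 40.2
['a1x', 'a1y', 'a3y', 'a5y'] [ 2.510e+02  4.831e+02  5.030e+02  3.631e+02  0.000e+00 -2.220e+01
 -2.200e+01 -2.000e-01] err 0.1
```

```bash
cat >> kin.py <<'E'
LO=np.array([-147.57,-21.85,-74.77,14.55,-85.83,4.83,-152.11]);HI=np.array([147.57,119.76,79.35,137.4,265.84,119.75,152.11])
def fk(q):
    F=frames(q);p=np.array([0,0,251.])+F[0][:,1]*-22.2+F[2]@[0,-22.2,483]+F[4][:,2]*503+F[6][:,2]*363
    return p,F[6]
def Rt(t,lean=0,yaw=0):
    # tool down, x fwd; tilt t tip forward; lean>0: wrist leans to -y (about world x)
    R0=np.array([[1,0,0],[0,-1,0],[0,0,-1.]])
    return Ro.from_euler("z",yaw,degrees=True).as_matrix()@Ro.from_euler("x",lean,degrees=True).as_matrix()@Ro.from_euler("y",-t,degrees=True).as_matrix()@R0
def ik(p,R,q0,w=0.02,mar=1.0):
    def f(q):
        pp,RR=fk(q);return np.r_[(pp-p)/1.,Ro.from_matrix(RR@R.T).as_rotvec()*300,w*(q-q0)*.1]
    r=least_squares(f,np.clip(q0,LO+mar+.1,HI-mar-.1),bounds=(LO+mar,HI-mar));e=f(r.x)[:6];return r.x,np.abs(e).max()
E
cat > k3.py <<'E'
from kin import *
np.random.seed(1)
for x in (485,490,500,530):
  for t in (22,25,28,31):
    for lean in (-20,-10,0,10,20):
        best=[]
        for k in range(10):
            q0=np.array([60,-10,-50,130,-20,25,-60.])+np.random.randn(7)*25
            q,e=ik([x,-35,12],Rt(t,lean),q0);best.append((e,q))
        e,q=min(best,key=lambda b:b[0])
        print(x,t,lean,round(e,2),q.round(0) if e<1 else "")
E
python3 k3.py
```

```text
485 22 -20 0.0 [ -12.    7.   -8.  136.   54.   33. -151.]
485 22 -10 0.0 [  34.    7.  -46.  135.   45.   26. -137.]
485 22 0 0.0 [  46.    7.  -48.  135.   16.   19. -105.]
485 22 10 0.0 [ 52.   8. -45. 134. -19.  20. -67.]
485 22 20 0.0 [ 72.  17. -58. 132. -24.  24. -56.]
485 25 -20 10.12 
485 25 -10 2.27 
485 25 0 1.15 
485 25 10 0.0 [ 68.  11. -61. 136. -13.  16. -71.]
485 25 20 0.0 [ 81.  20. -67. 134. -19.  20. -59.]
485 28 -20 19.85 
485 28 -10 12.06 
485 28 0 10.24 
485 28 10 5.31 
485 28 20 0.0 [ 79.  18. -64. 136. -37.  17. -42.]
485 31 -20 29.58 
485 31 -10 22.03 
485 31 0 19.24 
485 31 10 13.57 
485 31 20 5.46 
490 22 -20 0.0 [ -17.    7.   -3.  136.   53.   33. -150.]
490 22 -10 0.0 [  46.   10.  -58.  134.   50.   28. -141.]
490 22 0 0.0 [  48.    8.  -51.  134.   19.   20. -107.]
490 22 10 0.0 [ 49.   9. -42. 134. -19.  20. -67.]
490 22 20 0.0 [ 51.  12. -36. 132. -40.  27. -43.]
490 25 -20 8.97 
490 25 -10 0.06 [  59.   14.  -72.  136.   63.   29. -151.]
490 25 0 0.0 [  59.    8.  -61.  136.   28.   16. -115.]
490 25 10 0.0 [ 71.  13. -64. 135.  -6.  16. -77.]
490 2
[... 1312 characters left out ...]
5 -20 0.0 [ -38.   10.   21.  135.   54.   27. -151.]
530 25 -10 0.0 [  20.    9.  -31.  133.   51.   23. -143.]
530 25 0 0.0 [  45.   12.  -48.  132.   32.   17. -119.]
530 25 10 0.0 [ 34.  10. -28. 132. -26.  17. -61.]
530 25 20 0.0 [ 56.  17. -43. 129. -37.  22. -46.]
530 28 -20 5.44 
530 28 -10 0.0 [  12.    8.  -23.  135.   59.   19. -151.]
530 28 0 0.0 [  36.    9.  -38.  135.   31.   12. -119.]
530 28 10 0.0 [ 56.  14. -51. 133. -12.  12. -73.]
530 28 20 0.0 [ 60.  17. -47. 131. -43.  18. -39.]
530 31 -20 15.06 
530 31 -10 8.92 
530 31 0 0.0 [  48.   11.  -51.  136.   57.   10. -144.]
530 31 10 0.0 [ 54.  12. -48. 135. -32.   8. -53.]
530 31 20 0.0 [ 73.  22. -61. 133. -35.  12. -44.]
```

```bash
cat > go.py <<'E'
from kin import *
from cell import read_state
def rel(p,R,n=1):
    s=read_state();M=np.array(s["tcp_rot"]);d=M.T@(np.array(p)-s["eef_pos"])/10;r=Ro.from_matrix(M.T@R).as_rotvec(degrees=True)
    print("shift cm",d.round(2),"turn",r.round(2),"| q",np.round(s["qpos"],1),"F",np.round(s["contact_force"],1));return d,r
E
python3 - <<'E'
from go import *
rel([484,-36,55],Rt(25,10));print(Rt(25,10).round(3).tolist(),Rt(25,10).T@[0,0,-4.3])
E
```

```text
shift cm [-0.09 -0.6   0.03] turn [ 8.5  -3.16  4.02] | q [ 79.9  -6.2 -74.6 137.3 -27.7  18.  -62.1] F [0.3 0.2 0.5]
[[0.906, 0.0, 0.423], [-0.073, -0.985, 0.157], [0.416, -0.174, -0.893]] [-1.78965029  0.74668716  3.83791742]
```

Emit:
{"method": "arm_command", "body": {"moves": "0 -0.05 -0.3 0 4.2 -1.6 2; 0 -0.05 -0.3 0 4.2 -1.6 2; 0 0 0 0 0 0 0; 0 -0.4 0.15 0.8 0 0 0; 0 -0.4 0.15 0.8 0 0 0; 0 0 0 0 0 0 0"}}

```text
clock: 7.6
eef_pos: [482.4, -35.6, 36.5]
tcp_rot: [[0.907, -0.0, 0.421], [-0.073, -0.985, 0.155], [0.415, -0.171, -0.894]]
contact_force: [-0.2, -0.4, 0.2]
grip_width: 42.4
```

Run:
```python
from go import *
rel([486,-36,12],Rt(25,10))
```

```text
shift cm [-0.69  0.46  2.34] turn [0.13 0.09 0.04] | q [ 76.4   6.1 -68.  135.1 -21.3  20.6 -63.9] F [-0.2 -0.4  0.2]
```

Emit:
{"method": "arm_command", "body": {"moves": "0 -0.3 0.2 0.85 0 0 0; 0 -0.3 0.15 0.85 0 0 0; 0 0 0 0 0 0 0"}}

```text
clock: 7.98
eef_pos: [484.5, -36.2, 18.7]
tcp_rot: [[0.907, -0.001, 0.421], [-0.073, -0.985, 0.155], [0.415, -0.172, -0.893]]
contact_force: [0.2, 0.0, 0.4]
grip_width: 42.9
```

Run:
```python
from go import *
import cv2
rel([486,-36,17],Rt(25,10)); print((Rt(25,10).T@[1,0,0]).round(3))
for n in ["side","wrist"]:
    f=grab_frame(n) if 0 else __import__("cell").grab_frame(n);cv2.imwrite(f"pics/e_{n}.png",f["image"][:,:,::-1])
a=cv2.imread("pics/e_side.png")[100:300,180:400];cv2.imwrite("pics/e_side2.png",cv2.resize(a,None,fx=3,fy=3,interpolation=cv2.INTER_CUBIC))
```

```text
shift cm [0.07 0.01 0.21] turn [0.12 0.08 0.02] | q [ 70.7   9.7 -63.2 135.5 -14.6  17.1 -69.5] F [0.2 0.  0.4]
[0.906 0.    0.423]
```

View pics/e_side2.png

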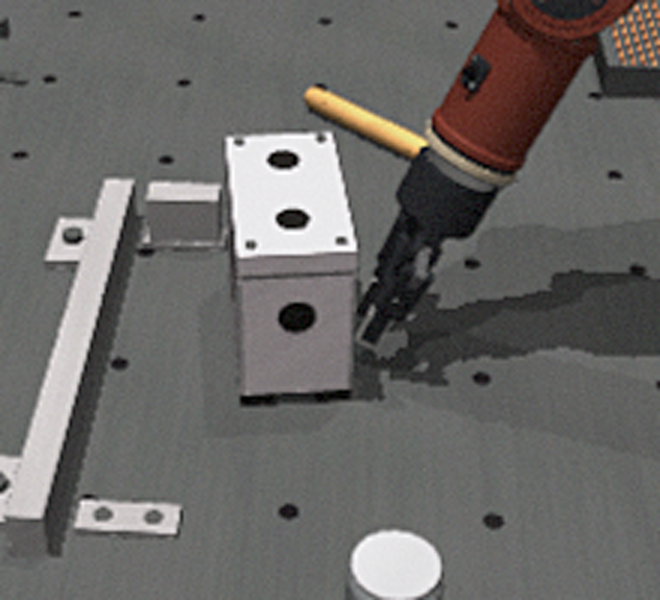

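View pics/e_wrist.png

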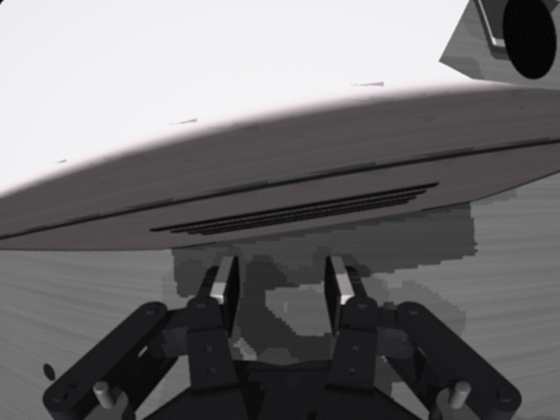

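Emit:
{"method": "arm_command", "body": {"moves": "0 0.36 0 0.17 0 0 0; 0 0.36 0 0.17 0 0 0; 0 0.36 0 0.17 0 0 0; 0 0.36 0 0.17 0 0 0; 0 0.36 0 0.17 0 0 0; 0 0 0 0 0 0 0"}}

```text
clock: 8.82
eef_pos: [501.2, -35.2, 16.3]
tcp_rot: [[0.91, 0.0, 0.415], [-0.072, -0.985, 0.158], [0.409, -0.174, -0.896]]
contact_force: [-12.3, 1.7, 5.5]
grip_width: 42.6
```

Run:
```python
from go import *
import cv2
from cell import grab_frame
rel([520,-36,18],Rt(25,10))
f=grab_frame("side");cv2.imwrite("pics/f_side.png",f["image"][:,:,::-1])
a=cv2.imread("pics/f_side.png")[100:300,180:400];cv2.imwrite("pics/f_side2.png",cv2.resize(a,None,fx=3,fy=3,interpolation=cv2.INTER_CUBIC))
```

```text
shift cm [1.78 0.05 0.61] turn [0.   0.48 0.01] | q [ 64.   11.7 -57.8 133.5  -9.5  17.2 -74.8] F [-12.3   1.7   5.5]
```

View pics/f_side2.png

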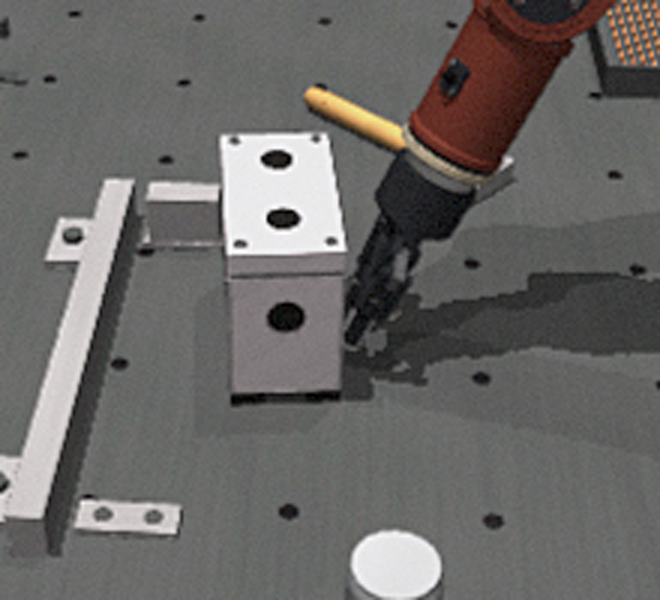

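Emit:
{"method": "arm_command", "body": {"moves": "0 0.37 0 0.15 0 0.4 0; 0 0.37 0 0.15 0 0.4 0; 0 0.37 0 0.15 0 0.4 0; 0 0.37 0 0.16 0 0.4 0; 0 0.37 0 0.16 0 0.4 0; 0 0.37 0 0.16 0 0.4 0; 0 0.37 0 0.17 0 0.4 0; 0 0.37 0 0.17 0 0.4 0; 0 0 0 0 0 0 0"}}

```text
clock: 10.0
eef_pos: [534.0, -35.9, 18.0]
tcp_rot: [[0.885, -0.001, 0.466], [-0.081, -0.985, 0.153], [0.459, -0.173, -0.871]]
contact_force: [-4.8, 0.5, -3.5]
grip_width: 42.9
```

Run:
```python
from go import *
import cv2
from cell import grab_frame
rel([560,-36,18],Rt(29,10))
for n in ("side","scene"):
    f=grab_frame(n);cv2.imwrite(f"pics/g_{n}.png",f["image"][:,:,::-1])
a=cv2.imread("pics/g_side.png")[100:300,160:360];cv2.imwrite("pics/g_side2.png",cv2.resize(a,None,fx=3,fy=3,interpolation=cv2.INTER_CUBIC))
a=cv2.imread("pics/g_scene.png")[125:305,145:325];cv2.imwrite("pics/g_scene2.png",cv2.resize(a,None,fx=3.3,fy=3.3,interpolation=cv2.INTER_CUBIC))
```

```text
shift cm [2.3  0.01 1.21] turn [ 0.02  1.2  -0.03] | q [ 59.2  14.1 -54.  132.2  -6.6  12.9 -77.7] F [-4.8  0.5 -3.5]
```

View pics/g_side2.png

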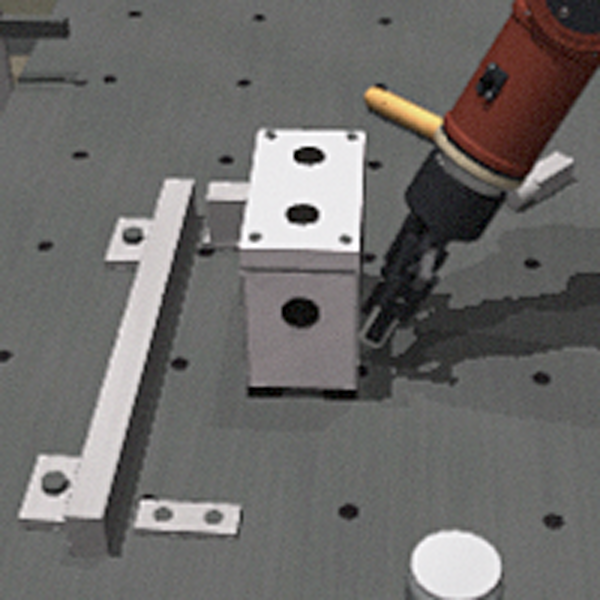

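View pics/g_scene2.png

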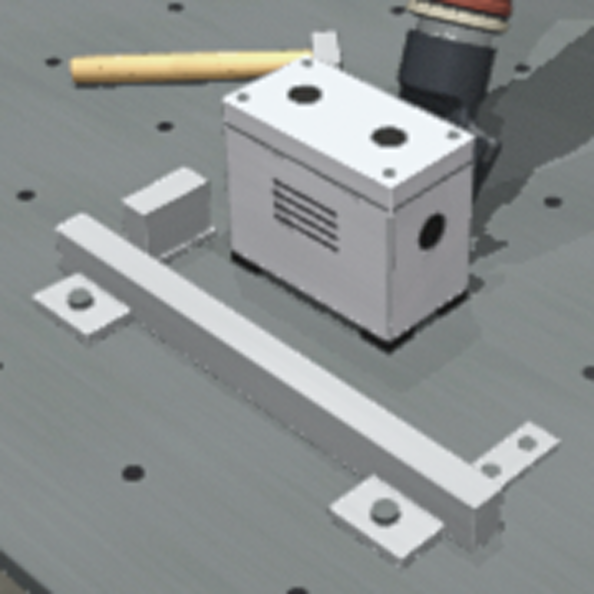

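```bash
cat > fc.py <<'E'
from h import *
a,b=47.5,90
P=[[a,-b,160],[-a,-b,160],[-a,b,160],[a,b,160]]
def fitc(fs,us,fd,ud,q0):
    for n,o in (("both",[(fs,P,us),(fd,P,ud)]),("scene",[(fs,P,us)]),("side",[(fd,P,ud)])):
        q,r=fit(o,q0);print(n,q[:2].round(1),np.degrees(q[2]).round(2),r.round(1).tolist())
E
python3 - <<'E'
from fc import *
fs=grab_frame("scene");fd=grab_frame("side")
us=np.array([[224,99],[305,57],[473,135],[391,192]])/3.3+[144.7,124.7]
ud=np.array([[259,129],[363,129],[360,248],[241,249]])/3+[159.7,99.7]
fitc(fs,us,fd,ud,[590,-44,0])
E
```

```text
both [589.5 -48.5] 1.7 [[-0.7, 0.1], [0.4, -0.7], [1.0, 0.2], [0.7, -1.4], [-0.7, -0.4], [0.2, 0.2], [-0.1, 0.0], [-0.6, -1.1]]
scene [591.6 -47.9] 1.26 [[-1.0, 0.3], [0.2, -0.4], [0.6, 0.8], [-0.0, -0.9]]
side [588.6 -47.2] 1.93 [[-0.6, -0.1], [0.3, 0.4], [0.4, 0.3], [-0.2, -0.7]]
```

Emit:
{"method": "arm_command", "body": {"moves": "0 0.44 0.08 0.23 0 0.2 0; 0 0.44 0.08 0.23 0 0.2 0; 0 0.44 0.08 0.23 0 0.2 0; 0 0.44 0.08 0.23 0 0.2 0; 0 0.44 0.08 0.23 0 0.2 0; 0 0.44 0.08 0.24 0 0.2 0; 0 0.44 0.08 0.24 0 0.2 0; 0 0.44 0.08 0.24 0 0.2 0; 0 0.44 0.08 0.24 0 0.2 0; 0 0.44 0.08 0.24 0 0.2 0; 0 0.44 0.08 0.25 0 0.2 0; 0 0.44 0 0.25 0 0 0; 0 0.44 0 0.25 0 0 0; 0 0 0 0 0 0 0"}}

```text
clock: 11.95
eef_pos: [599.1, -44.7, 17.4]
tcp_rot: [[0.866, -0.001, 0.5], [-0.087, -0.985, 0.15], [0.492, -0.173, -0.853]]
contact_force: [-7.6, 2.5, -0.6]
grip_width: 42.6
```

```bash
cat > look.py <<'E'
from go import *
import cv2,sys
from cell import grab_frame
t=sys.argv[1]
for n,(x,y) in (("side",(150,100)),("scene",(125,125))):
    f=grab_frame(n);im=f["image"][:,:,::-1].copy();cv2.imwrite(f"pics/{t}_{n}.png",im)
    cv2.imwrite(f"pics/{t}_{n}2.png",cv2.resize(im[y:y+200,x:x+200],None,fx=3,fy=3,interpolation=cv2.INTER_CUBIC))
E
python3 look.py h; python3 -c "
from go import *
rel([614,-44,18],Rt(31,10))"
```

```text
shift cm [ 1.31 -0.08  0.71] turn [ 0.04  1.01 -0.03] | q [ 47.6  19.  -43.5 126.   -0.8  11.2 -82.9] F [-7.   1.7 -0.6]
```

View pics/h_side2.png

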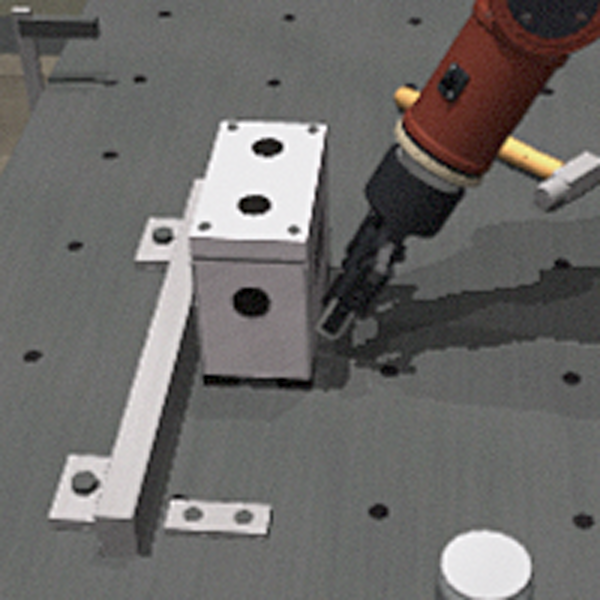

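View pics/h_scene2.png

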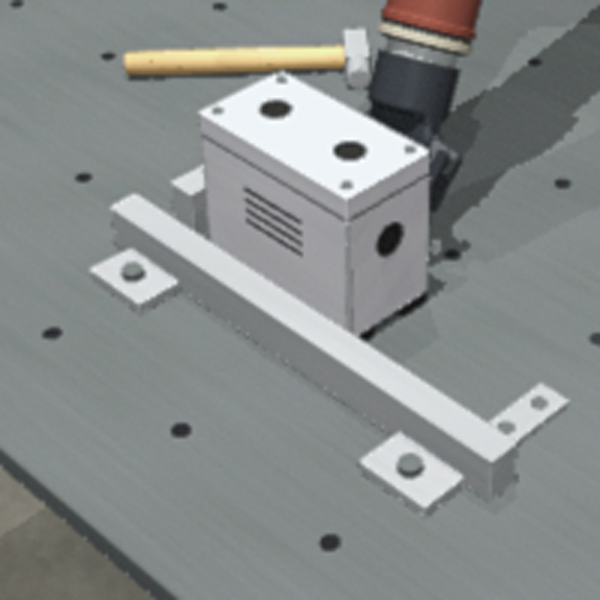

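Run:
```python
from fc import *
fs=grab_frame("scene");fd=grab_frame("side")
us=np.array([[200,111],[281,72],[429,152],[346,205]])/3+[124.7,124.7]
ud=np.array([[220,121],[328,124],[308,243],[190,239]])/3+[149.7,99.7]
fitc(fs,us,fd,ud,[655,-44,0])
```

```text
both [653.2 -57.2] -0.21 [[-0.2, 0.5], [0.7, -0.1], [1.2, -0.1], [1.1, -1.8], [0.2, -0.5], [-0.6, -0.2], [-0.6, -1.1], [-0.9, -1.3]]
scene [655.2 -57.6] -0.85 [[-0.7, 0.5], [0.4, 0.0], [0.4, 0.4], [-0.2, -1.4]]
side [651.5 -53.5] 0.25 [[0.3, 0.3], [-0.4, 0.4], [0.2, -0.2], [-0.2, -0.3]]
```

Emit:
{"method": "arm_command", "body": {"moves": "0 0.26 0.08 0.14 0 0 0; 0 0.26 0.08 0.14 0 0 0; 0 0.26 0.08 0.14 0 0 0; 0 0.26 0.08 0.14 0 0 0; 0 0 0 0 0 0 0"}}

```text
clock: 12.78
eef_pos: [610.5, -47.0, 17.2]
tcp_rot: [[0.867, 0.001, 0.499], [-0.086, -0.985, 0.151], [0.491, -0.173, -0.853]]
contact_force: [-14.4, 3.3, 5.6]
grip_width: 42.6
```

Emit:
{"method": "arm_command", "body": {"moves": "0 0.17 0 0.1 0 0 0; 0 0 0 0 0 0 0"}}

```text
clock: 13.02
eef_pos: [612.1, -47.3, 16.9]
tcp_rot: [[0.867, -0.0, 0.498], [-0.087, -0.985, 0.15], [0.491, -0.173, -0.854]]
contact_force: [-12.5, 2.8, 3.9]
grip_width: 42.8
```

Emit:
{"method": "arm_command", "body": {"moves": "0 0.17 0 0.1 0 0 0; 0 0 0 0 0 0 0"}}

```text
clock: 13.28
eef_pos: [614.1, -47.6, 16.9]
tcp_rot: [[0.867, -0.0, 0.499], [-0.087, -0.985, 0.15], [0.491, -0.173, -0.854]]
contact_force: [-12.1, 3.2, 3.5]
grip_width: 42.8
```

Emit:
{"method": "arm_command", "body": {"moves": "0 0.17 0 0.1 0 0 0; 0 0 0 0 0 0 0"}}

```text
clock: 13.52
eef_pos: [616.0, -47.7, 16.8]
tcp_rot: [[0.867, -0.001, 0.498], [-0.087, -0.985, 0.15], [0.491, -0.173, -0.854]]
contact_force: [-14.4, 1.5, 5.1]
grip_width: 42.6
```

Emit:
{"method": "arm_command", "body": {"moves": "0 0.17 0 0.1 0 0 0; 0 0 0 0 0 0 0"}}

```text
clock: 13.78
eef_pos: [616.3, -47.8, 15.9]
tcp_rot: [[0.869, -0.001, 0.496], [-0.087, -0.985, 0.15], [0.488, -0.173, -0.856]]
contact_force: [-23.7, 1.4, 12.4]
grip_width: 42.9
```

```bash
python3 look.py i
cat > k4.py <<'E'
from kin import *
from cell import read_state
s=read_state();q=np.array(s["qpos"]);p=np.array(s["eef_pos"]);R=np.array(s["tcp_rot"])
from scipy.spatial.transform import Slerp
W=[([585,-47,25],Rt(30,10)),([560,-30,240],Rt(20,0)),([600,90,260],Rt(0,0,0)),([660,100,260],Rt(0,0,-60)),([672,90,200],Rt(20,0,-90)),([672,80,20],Rt(30,0,-90)),([672,30,20],Rt(30,0,-90))]
for P,M in W:
    sl=Slerp([0,1],Ro.from_matrix([R,M]));emax=0;dm=0
    for k in range(1,9):
        qn,e=ik(p+(np.array(P)-p)*k/8,sl(k/8).as_matrix(),q,w=.2);emax=max(e,emax);dm=max(dm,np.abs(qn-q).max());q=qn
    p,R=np.array(P,float),M
    print(P,q.round(0),"err",round(emax,2),"maxstep",dm.round(0))
E
python3 k4.py
```

```text
[585, -47, 25] [ 52.  17. -47. 127.  -3.  12. -81.] err 0.0 maxstep 1.0
[560, -30, 240] [ 53.  -5. -51. 111.  -5.  52. -86.] err 0.0 maxstep 5.0
[600, 90, 260] [  29.   21.  -53.   86.   17.   82. -115.] err 0.0 maxstep 5.0
[660, 100, 260] [ -41.   24.   40.   80.  -15.   81. -151.] err 0.02 maxstep 30.0
[672, 90, 200] [ -59.   51.   78.   82.  -37.   84. -151.] err 62.92 maxstep 14.0
[672, 80, 20] [ -66.   68.   78.   95.  -48.   67. -151.] err 61.9 maxstep 3.0
[672, 30, 20] [ -63.   68.   78.   96.  -47.   65. -151.] err 54.39 maxstep 0.0
```

View pics/i_side2.png

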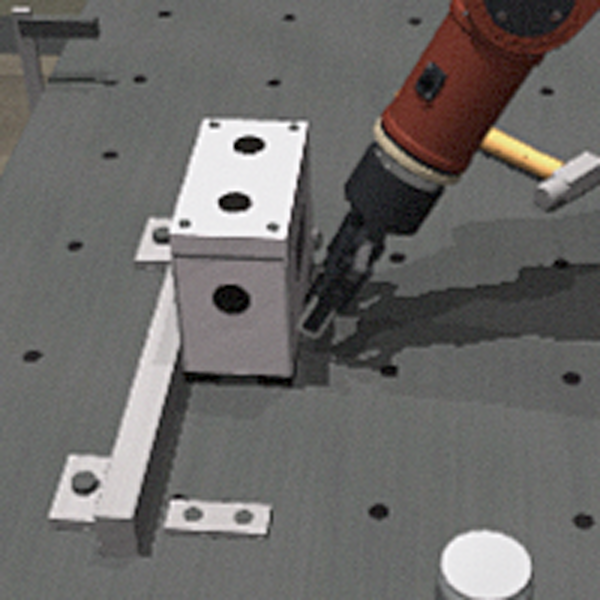

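View pics/i_scene2.png

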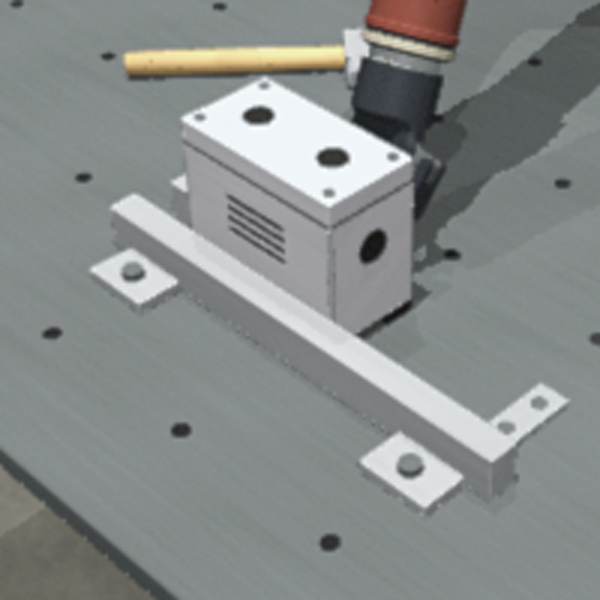

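The box is flush on the bar. Yaw −90 hits the J7 limit, so I plan with yaw +90, which puts the camera away from the box.

```bash
sed -i 's/^W=.*/W=[([585,-47,25],Rt(30,10)),([560,-30,240],Rt(20,0)),([620,90,260],Rt(0,0,0)),([665,100,260],Rt(0,0,50)),([672,100,220],Rt(-15,0,90)),([672,80,20],Rt(-30,0,90)),([672,30,20],Rt(-30,0,90)),([672,0,20],Rt(-30,0,90))]/' k4.py; python3 k4.py
python3 - <<'E'
from fc import *
fs=grab_frame("scene");fd=grab_frame("side")
us=np.array([[182,120],[265,77],[413,157],[330,213]])/3+[124.7,124.7]
ud=np.array([[203,118],[308,121],[288,238],[170,236]])/3+[149.7,99.7]
fitc(fs,us,fd,ud,[655,-44,0])
E
```

```text
[585, -47, 25] [ 52.  17. -47. 127.  -3.  12. -81.] err 0.0 maxstep 1.0
[560, -30, 240] [ 53.  -5. -51. 111.  -5.  52. -86.] err 0.0 maxstep 5.0
[620, 90, 260] [  27.   23.  -52.   83.   18.   83. -116.] err 0.0 maxstep 6.0
[665, 100, 260] [ 26.  32. -59.  76.  27.  87. -70.] err 0.0 maxstep 6.0
[672, 100, 220] [ 17.  38. -60.  75.  44.  94. -40.] err 0.0 maxstep 4.0
[672, 80, 20] [  7.  50. -48.  83.  58.  88. -53.] err 0.0 maxstep 2.0
[672, 30, 20] [ 11.  48. -48.  86.  59.  86. -51.] err 0.0 maxstep 1.0
[672, 0, 20] [ 14.  47. -48.  88.  59.  84. -49.] err 0.0 maxstep 0.0
both [669.7 -60.3] 0.23 [[-0.2, -0.3], [0.3, 0.1], [1.1, 0.2], [0.7, -2.1], [-0.3, -0.2], [-0.2, -0.1], [-0.4, -0.5], [-0.6, -1.2]]
scene [671.6 -59.9] -0.18 [[-0.6, -0.1], [0.1, 0.4], [0.6, 0.8], [-0.1, -1.6]]
side [668.4 -58. ] 0.49 [[-0.1, 0.3], [0.0, 0.3], [0.2, 0.0], [-0.1, -0.6]]
```

Emit:
{"method": "arm_command", "body": {"moves": "0 -0.6 0 -0.35 0 0 0; 0 -1.3 0 -0.75 0 0 0; 0 -1.3 0 -0.75 0 0 0; 0 0 0 0 0 0 0; 0 2.1 -0.76 -3.75 0 0 0; 0 2.1 -0.76 -3.75 0 0 0; 0 2.1 -0.76 -3.75 0 0 0; 0 2.1 -0.76 -3.75 0 0 0; -1 2.1 -0.76 -3.75 0 0 0; -1 0 0 0 0 0 0"}}

```text
clock: 15.22
eef_pos: [583.0, -49.5, 241.9]
tcp_rot: [[0.86, -0.001, 0.51], [-0.086, -0.986, 0.143], [0.503, -0.167, -0.848]]
contact_force: [0.2, -0.8, -0.5]
grip_width: 7.0
```

Run:
```python
from go import *
rel([600,90,260],Rt(0,0,0))
```

```text
shift cm [  1.17 -14.06   1.32] turn [ -9.37 -30.6   -2.64] | q [ 81.4 -10.7 -64.8 115.8 -36.5  45.5 -57.4] F [ 0.2 -0.8 -0.5]
```

Emit:
{"method": "arm_command", "body": {"moves": "-1 0 0 0 -2.4 -7.7 -0.7; -1 0 0 0 -2.4 -7.7 -0.7; -1 0 0 0 -2.4 -7.7 -0.7; -1 0 0 0 -2.4 -7.7 -0.7; -1 0 0 0 0 0 0; -1 1.4 -3.8 -0.4 0 0 0; -1 1.4 -3.8 -0.4 0 0 0; -1 1.4 -3.8 -0.4 0 0 0; -1 1.4 -3.8 -0.4 0 0 0; -1 0 0 0 0 0 0; -1 0 0 0 0 0 -10; -1 0 0 0 0 0 -10; -1 0 0 0 0 0 -10; -1 0 0 0 0 0 -10; -1 0 0 0 0 0 0"}}

```text
clock: 17.1
eef_pos: [629.6, 108.4, 258.2]
tcp_rot: [[0.76, 0.648, 0.049], [0.646, -0.762, 0.038], [0.062, 0.002, -0.998]]
contact_force: [0.5, 0.2, -0.7]
grip_width: 0.2
```

Run:
```python
from go import *
rel([672,110,240],Rt(0,0,90))
```

```text
shift cm [3.22 2.62 2.03] turn [  1.67  -3.28 -49.62] | q [ 36.9  30.5 -70.9  83.8  28.5  82.3 -83. ] F [ 0.5  0.2 -0.7]
```

Emit:
{"method": "arm_command", "body": {"moves": "-1 0.6 0.5 0.3 0.3 -0.6 -9.9; -1 0.6 0.6 0.3 0.3 -0.6 -9.9; -1 0.6 0.7 0.3 0.3 -0.6 -9.9; -1 0.6 0.8 0.3 0.3 -0.6 -9.9; -1 0.6 0.9 0.3 0.3 -0.6 -9.9; -1 0 0 0 0 0 0; -1 0 0 0 0 0 0"}}

```text
clock: 17.98
eef_pos: [674.4, 120.1, 245.0]
tcp_rot: [[0.005, 1.0, 0.004], [1.0, -0.005, 0.003], [0.003, 0.004, -1.0]]
contact_force: [0.1, -0.2, -0.6]
grip_width: -0.3
```

Run:
```python
from go import *
rel([672,100,150],Rt(-30,0,90))
```

```text
shift cm [-2.04 -0.26  9.49] turn [  0.15 -30.18  -0.34] | q [ 29.3  40.5 -72.1  74.9  38.2  90.1 -37.7] F [ 0.1 -0.2 -0.6]
```

Emit:
{"method": "arm_command", "body": {"moves": "-1 0 0 2 0 -7.6 0; -1 0 0 2 0 -7.6 0; -1 0 0 2 0 -7.6 0; -1 0 0 2 0 -7.6 0; -1 0 0 0 0 0 0; -1 0 0 0 0 0 0"}}

```text
clock: 18.73
eef_pos: [675.4, 104.7, 168.5]
tcp_rot: [[0.004, 1.0, 0.004], [0.865, -0.002, -0.501], [-0.501, 0.006, -0.865]]
contact_force: [0.1, -0.5, 0.8]
grip_width: -0.3
```

Run:
```python
from go import *
rel([673,80,22],Rt(-30,0,90))
```

```text
shift cm [ 5.2  -0.32 13.92] turn [ 0.24  0.06 -0.25] | q [  7.5  44.5 -56.5  75.8  56.7 100.9 -48.3] F [ 0.1 -0.5  0.8]
```

Emit:
{"method": "arm_command", "body": {"moves": "-1 1.04 -0.06 2.75 0 0 0; -1 1.04 -0.06 2.75 0 0 0; -1 1.04 -0.06 2.75 0 0 0; -1 1.04 -0.06 2.75 0 0 0; -1 1.04 -0.06 2.75 0 0 0; -1 0 0 0 0 0 0; -1 0 0 0 0 0 0"}}

```text
clock: 19.6
eef_pos: [672.7, 81.6, 22.8]
tcp_rot: [[0.001, 1.0, 0.004], [0.864, 0.001, -0.503], [-0.503, 0.004, -0.864]]
contact_force: [0.2, -0.5, 0.9]
grip_width: -0.0
```

```bash
python3 - <<'E'
from go import *
rel([673,45,22],Rt(-30,0,90))
E
python3 look.py j
```

```text
shift cm [-3.12  0.03  1.91] turn [ 0.24  0.2  -0.05] | q [  8.7  51.7 -52.9  83.3  61.7  90.7 -54.7] F [ 0.2 -0.5  0.9]
```

View pics/j_side.png

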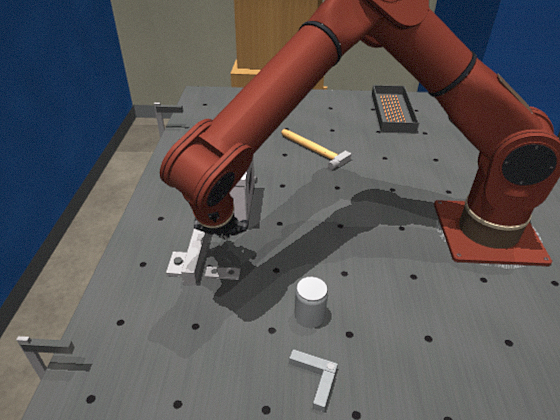

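View pics/j_scene2.png

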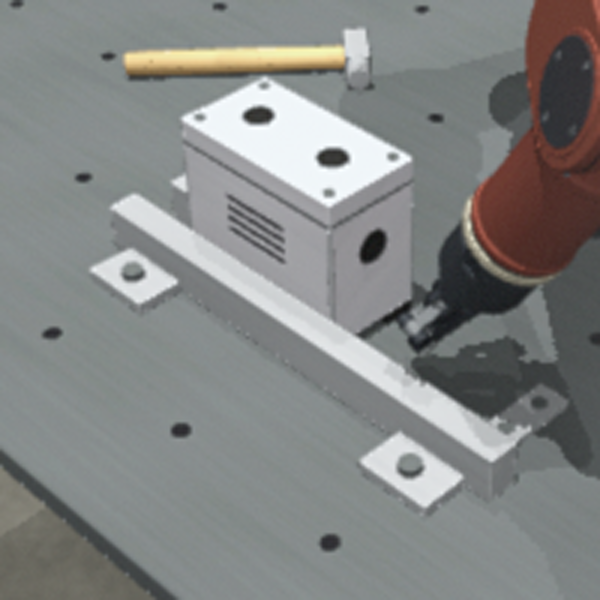

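Emit:
{"method": "arm_command", "body": {"moves": "-1 -0.52 0 0.3 0 0 0; -1 -0.52 0 0.3 0 0 0; -1 -0.52 0 0.3 0 0 0; -1 -0.52 0 0.3 0 0 0; -1 -0.52 0 0.3 0 0 0; -1 -0.52 0 0.3 0 0 0; -1 -0.35 0.02 0.2 0 0 0; -1 -0.35 0.02 0.2 0 0 0; -1 0 0 0 0 0 0"}}

```text
clock: 20.82
eef_pos: [672.9, 36.5, 22.5]
tcp_rot: [[0.001, 1.0, 0.003], [0.864, 0.001, -0.504], [-0.504, 0.004, -0.864]]
contact_force: [0.2, -0.3, 0.1]
grip_width: 0.1
```

Emit:
{"method": "arm_command", "body": {"moves": "-1 -0.26 0.02 0.15 0 0 0; -1 -0.26 0.02 0.15 0 0 0; -1 -0.26 0.02 0.15 0 0 0; -1 0 0 0 0 0 0"}}

```text
clock: 21.32
eef_pos: [673.3, 32.3, 22.5]
tcp_rot: [[-0.002, 1.0, 0.006], [0.867, 0.005, -0.498], [-0.498, 0.004, -0.867]]
contact_force: [-0.8, 11.9, 1.3]
grip_width: 0.1
```

```bash
python3 look.py k
```

```text
(no output)
```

View pics/k_scene2.png

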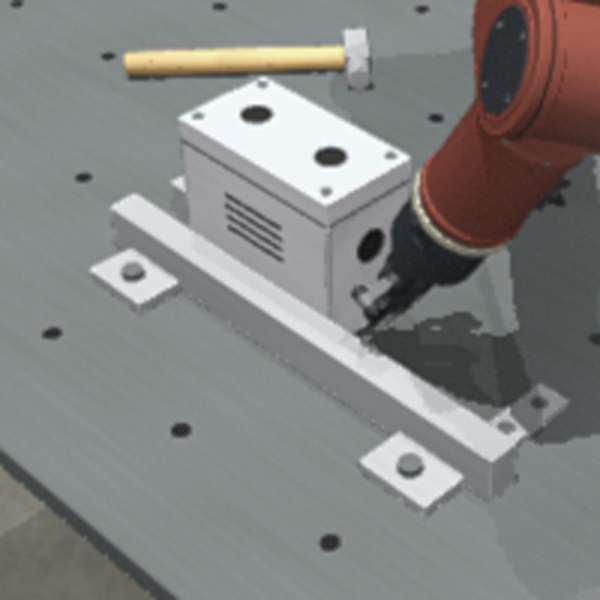

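Emit:
{"method": "arm_command", "body": {"moves": "-1 -0.26 0.02 0.15 0 0 0; -1 -0.26 0.02 0.15 0 0 0; -1 -0.26 0.02 0.15 0 0 0; -1 -0.26 0.02 0.15 0 0 0; -1 0 0 0 0 0 0"}}

```text
clock: 22.05
eef_pos: [673.4, 22.2, 22.4]
tcp_rot: [[-0.004, 1.0, 0.006], [0.868, 0.007, -0.497], [-0.497, 0.003, -0.868]]
contact_force: [-5.3, 15.3, 2.5]
grip_width: -0.1
```

```bash
python3 look.py l
```

```text
(no output)
```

View pics/l_scene2.png

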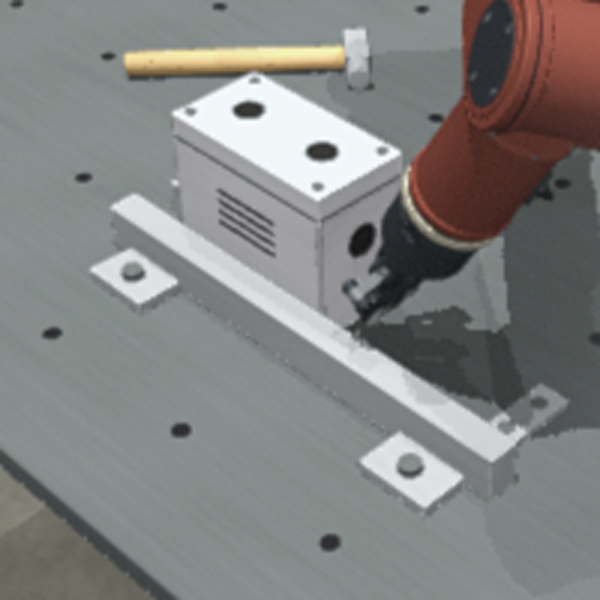

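View pics/l_side2.png

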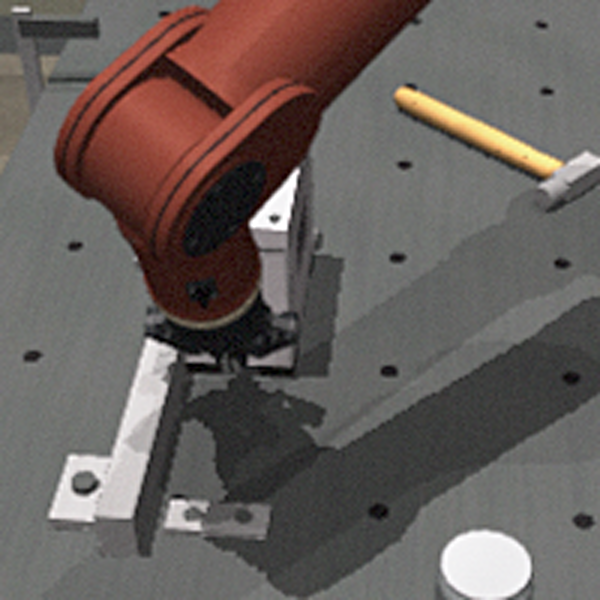

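Emit:
{"method": "arm_command", "body": {"moves": "-1 -0.17 0 0.1 0 0 0; -1 -0.17 0 0.1 0 0 0; -1 0 0 0 0 0 0"}}

```text
clock: 22.52
eef_pos: [673.4, 18.6, 22.4]
tcp_rot: [[-0.005, 1.0, 0.006], [0.868, 0.007, -0.496], [-0.496, 0.003, -0.868]]
contact_force: [-4.7, 16.0, 3.1]
grip_width: -0.2
```

Emit:
{"method": "arm_command", "body": {"moves": "-1 -0.17 0 0.1 0 0 0; -1 0 0 0 0 0 0"}}

```text
clock: 22.78
eef_pos: [673.3, 16.8, 22.4]
tcp_rot: [[-0.005, 1.0, 0.006], [0.868, 0.007, -0.496], [-0.496, 0.003, -0.868]]
contact_force: [-4.9, 16.8, 3.5]
grip_width: -0.1
```

Emit:
{"method": "arm_command", "body": {"moves": "-1 -0.17 0 0.1 0 0 0; -1 0 0 0 0 0 0"}}

```text
clock: 23.02
eef_pos: [673.4, 15.0, 22.4]
tcp_rot: [[-0.005, 1.0, 0.006], [0.868, 0.007, -0.496], [-0.496, 0.003, -0.868]]
contact_force: [-5.6, 16.9, 4.6]
grip_width: -0.1
```

Emit:
{"method": "arm_command", "body": {"moves": "-1 -0.17 0 0.1 0 0 0; -1 0 0 0 0 0 0"}}

```text
clock: 23.28
eef_pos: [673.3, 13.0, 22.5]
tcp_rot: [[-0.005, 1.0, 0.006], [0.868, 0.007, -0.496], [-0.496, 0.003, -0.868]]
contact_force: [-5.4, 16.3, 4.3]
grip_width: -0.0
```

Emit:
{"method": "arm_command", "body": {"moves": "-1 -0.17 0 0.1 0 0 0; -1 0 0 0 0 0 0"}}

```text
clock: 23.52
eef_pos: [673.3, 11.7, 22.4]
tcp_rot: [[-0.006, 1.0, 0.006], [0.869, 0.008, -0.495], [-0.495, 0.003, -0.869]]
contact_force: [-6.2, 19.4, 3.5]
grip_width: 0.0
```

Emit:
{"method": "arm_command", "body": {"moves": "-1 -0.13 0 0.08 0 0 0; -1 0 0 0 0 0 0"}}

```text
clock: 23.78
eef_pos: [673.3, 11.7, 22.4]
tcp_rot: [[-0.007, 1.0, 0.007], [0.87, 0.009, -0.494], [-0.494, 0.003, -0.87]]
contact_force: [-5.9, 22.0, 5.8]
grip_width: -0.2
```

Emit:
{"method": "arm_command", "body": {"moves": "-1 -0.13 0 0.08 0 0 0; -1 0 0 0 0 0 0"}}

```text
clock: 24.02
eef_pos: [673.3, 11.6, 22.5]
tcp_rot: [[-0.008, 1.0, 0.008], [0.87, 0.01, -0.492], [-0.492, 0.003, -0.871]]
contact_force: [-7.7, 26.8, 5.9]
grip_width: -0.0
```

Emit:
{"method": "arm_command", "body": {"moves": "-1 0.2 0 -0.12 0 0 0; -1 0.4 0 -0.25 0 0 0; -1 1 0 -0.6 0 0 0; -1 2 0 -1.2 0 0 0; -1 2 0 -1.2 0 0 0; -1 0 0 0 0 0 0; -1 -2 0 -3.5 0 0 0; -1 -2 0 -3.5 0 0 0; -1 -2 0 -3.5 0 0 0; -1 -2 0 -3.5 0 0 0; -1 -2 0 -3.5 0 0 0; -1 0 0 0 0 0 0; -1 0 0 0 0 0 0"}}

```text
clock: 25.65
eef_pos: [673.6, 67.0, 224.5]
tcp_rot: [[0.002, 1.0, 0.003], [0.864, 0.0, -0.504], [-0.504, 0.004, -0.864]]
contact_force: [1.0, 0.5, -0.4]
grip_width: 0.2
```

```bash
python3 look.py m;  python3 - <<'E'
from go import *
rel([640,110,250],Rt(0,0,90))
E
```

```text
shift cm [ 2.37 -3.32 -4.44] turn [ 0.12 30.29  0.  ] | q [ 11.2  40.5 -57.6  74.9  55.5 103.2 -43.1] F [-0.1  0.2 -0.1]
```

View pics/m_scene2.png

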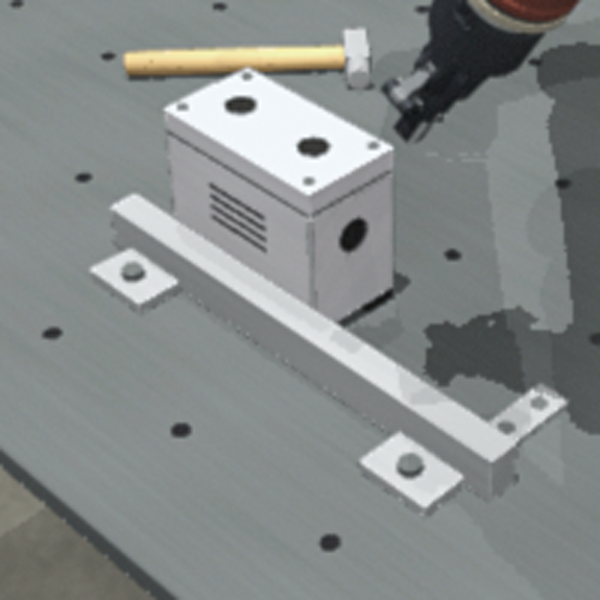

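View pics/m_side2.png

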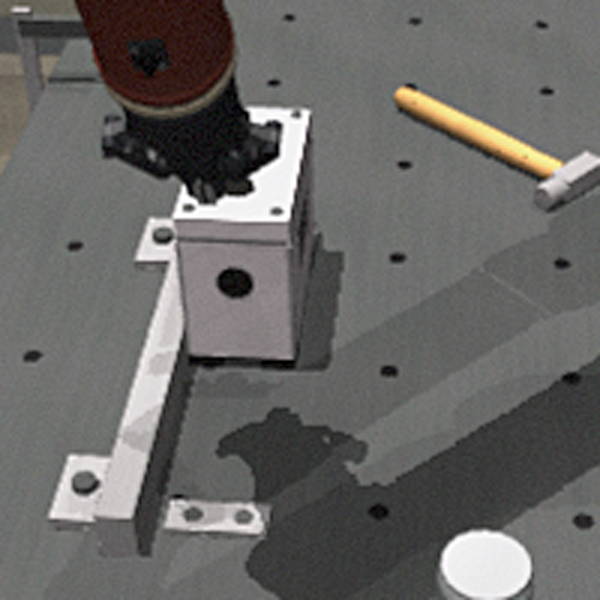

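Emit:
{"method": "arm_command", "body": {"moves": "-1 1.7 -2 -3.5 0 0 0; -1 2.6 -2 -3.5 0 0 0; -1 3.4 -2 -3 0 0 0; -1 3.4 -2 -3 0 0 0; -1 3.4 -2 -3 0 0 0; -1 0 0 0 0 0 0; -1 0 0 0 0 0 0"}}

```text
clock: 26.62
eef_pos: [573.4, 273.3, 288.8]
tcp_rot: [[0.001, 1.0, 0.003], [0.863, 0.001, -0.505], [-0.505, 0.003, -0.863]]
contact_force: [-0.1, -0.4, 0.5]
grip_width: 0.2
```

```bash
python3 look.py n;  python3 - <<'E'
from go import *
rel([640,110,250],Rt(0,0,90))
E
```

```text
shift cm [-12.02   6.62  11.57] turn [ 0.16 30.31 -0.11] | q [ -8.5  40.4 -59.5  67.2  49.8 115.7 -57.5] F [-0.2 -0.8 -0.3]
```

View pics/n_scene2.png

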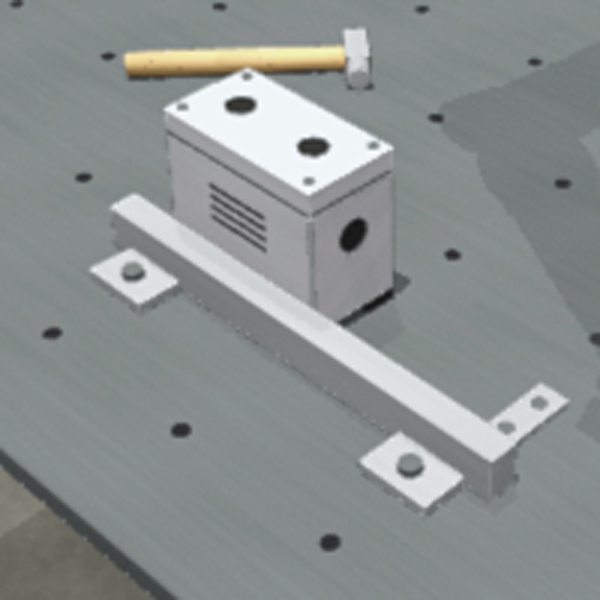

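View pics/n_side2.png

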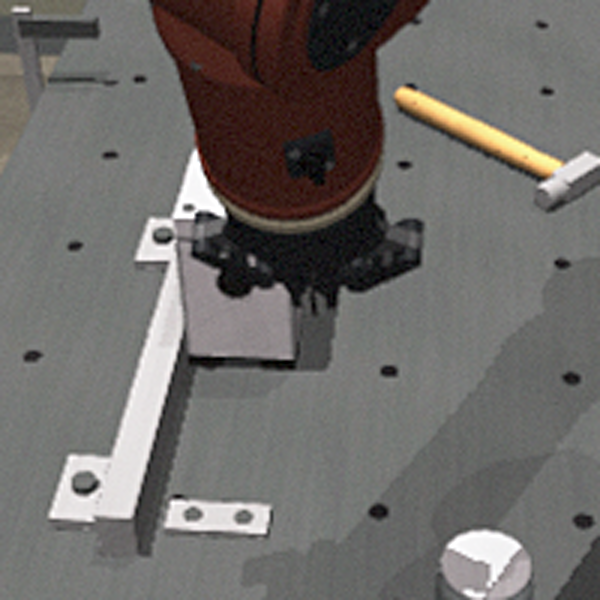

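Emit:
{"method": "arm_command", "body": {"moves": "-1 0 -3 0 0 10 0; -1 0 -3 0 0 10 0; -1 0 -3 0 0 10 0; -1 0 -3 0 0 0 0; -1 0 -3 0 0 0 0; -1 0 0 0 0 0 0; -1 0 0 0 0 0 0"}}

```text
clock: 27.6
eef_pos: [428.2, 271.6, 289.9]
tcp_rot: [[-0.001, 1.0, 0.003], [1.0, 0.001, -0.028], [-0.028, 0.003, -1.0]]
contact_force: [-0.5, -0.5, 0.9]
grip_width: -0.2
```

```bash
python3 look.py o;  python3 - <<'E'
from go import *
rel([640,110,250],Rt(0,0,90))
E
```

```text
shift cm [-16.15  21.16   4.42] turn [0.08 1.51 0.11] | q [ 28.7  10.5 -73.6  95.1  11.2  83.1 -46.1] F [ 0.6  0.2 -0.1]
```

View pics/o_side.png

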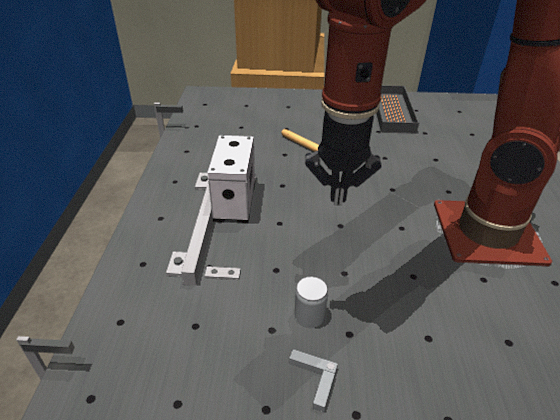

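View pics/o_side2.png

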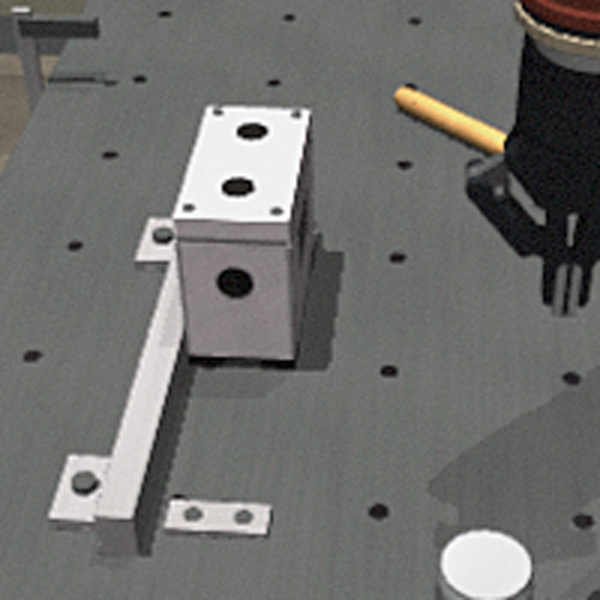

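Run:
```python
from fc import *
fs=grab_frame("scene");fd=grab_frame("side")
us=np.array([[165,108],[247,69],[394,147],[309,201]])/3+[124.7,124.7]
ud=np.array([[206,106],[313,109],[292,222],[174,220]])/3+[149.7,99.7]
fitc(fs,us,fd,ud,[655,-44,0])
for c in ("scene","side"):
    for l in ("hammer","can","magnet"): print(c,l,[np.round(m["bbox"],1).tolist() for m in masks_of(l,c)][:1])
```

```text
both [669.6 -82.7] 0.04 [[-0.2, 0.3], [0.7, -0.4], [0.8, 0.0], [0.9, -2.0], [0.1, -0.4], [-1.0, -0.3], [-0.9, -0.5], [-0.4, -1.2]]
scene [671.8 -82.5] -0.39 [[-0.6, 0.5], [0.4, -0.1], [0.1, 0.6], [0.0, -1.5]]
side [667.9 -79.9] 0.33 [[0.4, 0.2], [-0.6, 0.2], [-0.1, 0.2], [0.2, -0.5]]
scene hammer [[165.5, 135.9, 83.6, 19.6]]
scene can [[369.6, 213.2, 29.2, 43.0]]
scene magnet [[413.3, 253.6, 51.1, 29.5]]
side hammer [[281.7, 131.6, 36.7, 19.4]]
side can [[294.1, 275.4, 35.3, 55.9]]
side magnet [[289.3, 353.5, 48.8, 59.8]]
```

Everything agrees: the box measures (669.6, −82.7) against a target of (669.8, −83.2). The bystanders are unmoved and the arm is clear.

```bash
python3 -c "
from cell import *
print(finish_job()); print(read_state()['clock'])"
```

```text
the job is handed in; nothing more can be done
None
the job is handed in; nothing more can be done
```

I pushed the box flush into the corner of the fixture and handed the job in; it gave no verdict. The clock read about 28 s, against the 70 s limit.

- **Pushes:** I first pushed the broad side low (contact at about 20–35 mm) with half-open fingers, until the force rose from about 13 N to 24 N at the bar. I then pushed the narrow end with shut fingers until motion stalled at the side stop, where the force rose from about 16 N to 27 N.
- **Final camera fit:** Using both cameras together, the box is at x 669.6, y −82.7, yaw 0.04°. The target from the fitted fixture was x 669.8, y −83.2, yaw −0.3°.
- **Box behaviour:** It looked upright in every picture, and I saw no sign of it lifting.
- **Bystanders:** The hammer, can and magnet look unmoved in the scene view. In the side view the arm hid part of the hammer, so the check there covers only its visible part. The arm ended clear of everything.
- **Disagreements:** Fitted separately, the two cameras differ by about 4 mm in x, 3 mm in y and 0.7° in yaw. That is in line with the stated calibration error and my hand-picked corners. On its own, the side camera puts the box 3 mm short of the side stop, still within the 7 mm allowed, and the stall force points to contact.

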